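Unlock and press the ward-door release

ROBOT

A 6-joint arm with a two-finger parallel gripper is mounted at the origin on the work surface. World frame = base frame: x ahead of the robot, y to its left, z up, the work surface at z = 0. Lengths are in mm, angles in rad, forces in N, time in s.
With the tool pointing down it reaches from about 275 to 850 mm from the base axis. Payload 5.2 kg.
Tool frame: the origin (TCP) lies midway between the tips of the shut fingers; the grasp point (between the pads) lies 19 mm behind it (robot.pinch_z is the distance from the TCP to the grasp point, in mm); z points along the fingers, y is the line along which they close (so a half turn about z gives the same grasp; the last joint's range is limited). The gripper opens to 85 mm and grips with 20 to 120 N. Pads are 22 mm wide; open, the fingers measure 114 mm over their backs; the gripper's body (76 mm by 85 mm) begins 54 mm behind the grasp point. The pads swing forward as they close: fully open they stand 13 mm farther back than shut.
Start: joints at [-1.484, 0.259, 1.535, -0, 1.348, -0.203], TCP at [157.189, -527.064, 231.31] pointing down, gripper open.
Joint ranges: [-3.14, 3.14], [-0.91, 2.08], [0.19, 2.58], [-1.22, 4.36], [0.22, 2.71], [-3.12, 3.12]. Speed limits (rad/s): [2.57, 2.57, 3.14, 3.14, 3.14, 3.14].

INTERFACE

Orientations are given as a unit quaternion [x, y, z, w].
In Python, from bench import robot gives the robot as it stands.
- The arm moves only by the tool play_rows, never from a script. Its argument "steps" is a list of rows, each a list of 7 numbers: the turn, a rotation vector about the world's x, y, z in degrees, then the shift along the world's x, y, z in cm, then the gripper command: -1 is fully open, 1 is shut, values between are in proportion. A call has 1 to 12 rows; each row is the pose to reach, as a shift and turn from the pose commanded when the call began; what a row does not reach only later rows make up. A row lasts 1/8 s, in which the tool goes at most 62.5 mm and 10.7 degrees, less where a joint would pass 70% of its speed; a pose out of reach is approached as far as the arm can. A call with a gripper value outside its range is refused whole. The fingers move at their own pace and stop on an object; "grip_force" is the grip in N (left out, the last holds). Time passes only in rows, so rows that repeat a pose let the fingers close. It gives the time, the measured TCP pose, the force, the opening and the grip force at its end, in the units of the state.
- robot.sense(): the state, without advancing time (a new reading comes with each control period).
- robot.grab_frame(name): name is "scene" or "top" or "wrist"; returns a dict with "image" (384x512x3 uint8, red, green, blue), "fx", "fy", "cx", "cy" (pixels), "k1" (the pictures are not rectified: a ray, as slopes to the right and down, at radius r is drawn at 1 + k1 r^2 times it, then the intrinsics apply), "R" (3x3) and "t" (3): a world point X has camera coordinates R X + t. Camera axes: x right, y down, z forward; pixel columns grow to the right and rows downward; lengths in mm; the calibration is good to about 2 mm. A picture is of the moment at which its call begins. There is no depth.
- robot.hand_in(): hands the job in; it is judged then, once.
Trained networks look in the newest picture that a camera, given by its name, has taken for a name from the list of things; names that differ only in an ending like _2 or _b are one class to them, and where a whole thing is asked for, a point or a joint stands for the part that bears it (a point fixed in the world has none). Each returns a list of dicts, best first, with "conf" (0 to 1); they miss things now and then, are a little off and sometimes report something else, mostly with a low value. They report only what shows in the picture. A call takes as long as a camera call.
- robot.boxes_of(camera, query): "point" ([row, column] in pixels, amid what is visible of it).
The state is a dict: "time_s": time; "joints": joint angles; "joint_velocities": joint speeds; "joint_efforts": joint torques, N m; "tool_pos": TCP position; "orientation": TCP orientation; "wrist_force": force on the tool from outside, world axes, zero at the start; "moment": the same for the moment, N m; "gripper_width": finger opening in mm; "finger_force": force on a finger pad.
Only numpy, scipy, OpenCV 4.12 (cv2) and the standard library are available. Lean on these libraries where they do the work, as an engineer would, in place of code of your own. Each camera call takes 0.05 s, during which the arm holds its last target. There are 200 camera calls.

TASK

Someone is waiting at the ward door. On the release box with the green tab, slide the green lock tab all the way aside to the empty end of the box, then press the green button it was covering fully down, where it stays, and let go. Leave the red-tabbed alarm box's tab shut and do not shift the blue stapler lying between the boxes.

Things in the scene. Friction and masses are not known exactly. Their poses are not given: they have to be found in the camera images.
- door_fin (a point): Centre of the green tab's white grip fin: 12 mm thick (its y), 40 long (x), 30 high, on a plate 56 (y) x 96 (x) x 4 mm. Point 75 mm above desk, 15 above plate, 15 below fin top. +y is level, the way the tab slides open (towards the white arrow). Shut: 0-8 mm past the button centre along y; open: 70 mm, at a stop. 2 N moves it; it stays put. White box, 160 (y) x 100 mm, is screwed down.
- door_button_top (a point): Top centre of the green button, 36 mm across, on the same box, under the plate while shut; same axes as the fin. Top 52 mm above the desk, 10 above the floor of a channel 84 mm wide (x) with rails 55 mm above the desk. The box's middle is 35 mm from it along +y. It goes straight down 8 mm to a stop under about 3 N and stays where left.
- alarm_fin (a point): Centre of the white grip fin of the red tab on the other, otherwise identical white box (the alarm), which must stay shut. Axes and sizes as for the green one.
- stapler_mid (a point): Middle, half-way up (22 mm above the desk), of a loose black and blue stapler, 130 mm long (its x), 34 mm wide, about 46 mm high, lying on the desk between the two boxes.

How it is judged:
By the outcome, as a careful person would: the job done as asked, in the order asked, and still so for the second after the job is handed in, with the robot touching nothing.
It also fails if it takes over 42 s, if anything falls off the work surface, if the arm or the gripper's body presses on something with over 40 N, if the wrist force passes 120 N, or if a joint passes its speed limit or range.

## Working session

There is one attempt and no reset: what is moved stays moved. The work goes in short steps, Python scripts to look and compute and a tool call to move; the robot and the scene stay as the last step left them, time stands still between calls to the robot, and variables do not carry over. Pictures are saved under pics/ and viewed, at most 10 in all, crops included, and the job is handed in when it is done.

Besides the shell and the picture viewer there is one more tool, called after "Request:" in YAML: its name, and indented under it one key for each argument. play_rows: Moves the arm, as the interface text tells. Its arguments: {"type":"object","properties":{"steps":{"type":"array"},"grip_force":{"type":"number"}},"required":["steps"]}

```bash
mkdir -p pics; cat > h.py <<'E'
import numpy as np, cv2
from bench import robot
def ray(f,rc):
    K=np.array([[f['fx'],0,f['cx']],[0,f['fy'],f['cy']],[0,0,1.]])
    u=cv2.undistortPoints(np.array([[[rc[1],rc[0]]]],float),K,np.array([f['k1'],0,0,0,0.]))[0,0]
    R=np.array(f['R']);t=np.array(f['t'])
    return -R.T@t, R.T@np.array([u[0],u[1],1.])
def at_z(f,rc,z):
    o,d=ray(f,rc); return o+d*(z-o[2])/d[2]
def save(f,n): cv2.imwrite('pics/'+n,cv2.cvtColor(np.asarray(f['image']),cv2.COLOR_RGB2BGR))
E
python3 - <<'E'
from h import *
Z=dict(door_fin=75,alarm_fin=75,stapler_mid=22,door_button_top=52)
for c in ['top','scene','wrist']:
    f=robot.grab_frame(c); save(f,c+'0.png')
    for q in Z:
        for r in robot.boxes_of(c,q)[:2]: print(c,q,np.round(r['point']),round(r['conf'],2),at_z(f,r['point'],Z[q]).round(1))
print(robot.sense())
E
```

```text
top door_fin [199. 137.] 0.73 [532.9 209.1  75. ]
top alarm_fin [220. 375.] 0.64 [ 478.9 -290.5   75. ]
top alarm_fin [202. 238.] 0.58 [523.3  -4.7  75. ]
top stapler_mid [200. 237.] 0.94 [535.4  -1.   22. ]
scene door_fin [272. 341.] 0.67 [556.5 224.3  75. ]
scene alarm_fin [145. 220.] 0.68 [ 488.6 -282.4   75. ]
scene alarm_fin [225. 271.] 0.23 [577.4  43.7  75. ]
scene stapler_mid [226. 272.] 0.73 [5.401e+02 3.000e-01 2.200e+01]
{'time_s': 0.75, 'joints': array([-1.48376462e+00,  2.58538877e-01,  1.53500879e+00,  4.04565570e-05,
        1.34800060e+00, -2.02791697e-01]), 'joint_velocities': array([-0.00032529,  0.00133646, -0.00070528,  0.00216721,  0.0018938 ,
        0.00074202]), 'joint_efforts': array([-2.22493745e-04, -4.45822120e+01, -2.90867382e+01, -2.08501492e-04,
        7.21227625e-04,  1.50881641e-05]), 'tool_pos': array([ 157.221395  , -527.05210759,  231.33913462]), 'orientation': array([9.89519306e-01, 1.44400634e-01, 1.84113466e-05, 2.33006843e-05]), 'wrist_force': array([-0.64636969,  0.54509442, -0.16569713]), 'moment': array([ 0.01912429,  0.05976668, -0.00838654]), 'finger_force': 0.0, 'gripper_width': 85.25859573211963}
```

View pics/top0.png

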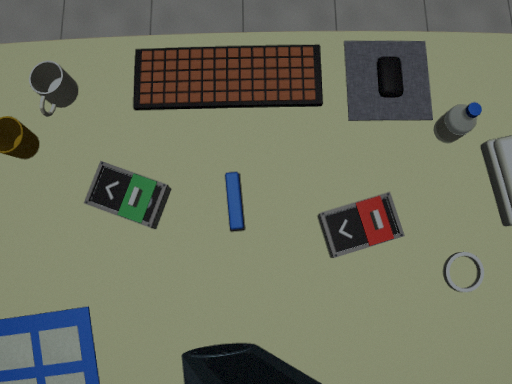

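View pics/scene0.png

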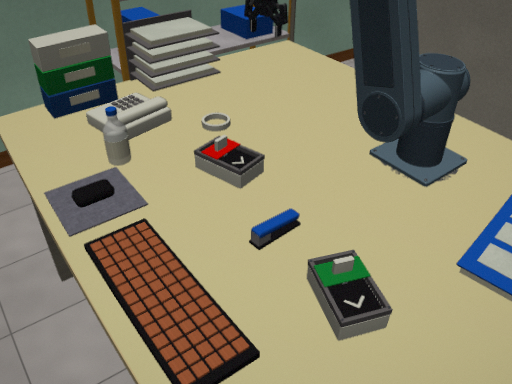

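The top view shows the green box at lower left: corners about (163,101), (186,170), (227,157) and (203,86) as row, column. Its fin is at (197,135) and its arrow points left and slightly up. The red box is at (222,362) and the stapler at (200,236). The scene view agrees, so I'll go above the green box.

Request:
play_rows:
  steps:
    - [0, 0, -36, 36, 74, 2, -1]
    - [0, 0, -36, 36, 74, 2, -1]
    - [0, 0, -36, 36, 74, 2, -1]
    - [0, 0, -36, 36, 74, 2, -1]
    - [0, 0, -36, 36, 74, 2, -1]
    - [0, 0, -36, 36, 74, 2, -1]
    - [0, 0, -36, 36, 74, 2, -1]
    - [0, 0, -36, 36, 74, 2, -1]
    - [0, 0, -36, 36, 74, 2, -1]
    - [0, 0, -36, 36, 74, 2, -1]
    - [0, 0, -36, 36, 74, 2, -1]
    - [0, 0, -36, 36, 74, 2, -1]

```text
time_s: 2.25
tool_pos: [485.1, 147.6, 249.8]
orientation: [0.986, -0.168, 0.001, 0.0]
wrist_force: [1.3, -1.1, -0.1]
gripper_width: 85.5
finger_force: 0.0
```

Request:
play_rows:
  steps:
    - [0, 0, 0, 2.5, 5.5, 0, -1]
    - [0, 0, 0, 2.5, 5.5, 0, -1]
    - [0, 0, 0, 2.5, 5.5, 0, -1]
    - [0, 0, 0, 2.5, 5.5, 0, -1]

```text
time_s: 2.75
tool_pos: [509.0, 199.1, 249.7]
orientation: [0.986, -0.169, 0.0, 0.0]
wrist_force: [-0.2, -0.2, -0.4]
gripper_width: 85.3
finger_force: 0.0
```

```bash
python3 - <<'E'
from h import *
Z=dict(door_fin=75,door_button_top=52)
for c in ['wrist','top']:
    f=robot.grab_frame(c); save(f,c+'1.png')
    for q in Z:
        for r in robot.boxes_of(c,q)[:2]: print(c,q,np.round(r['point']),round(r['conf'],2),at_z(f,r['point'],Z[q]).round(1))
s=robot.sense();print(s['tool_pos'],s['orientation'])
E
```

```text
wrist door_fin [138. 233.] 0.69 [542.5 208.5  75. ]
top door_fin [192. 140.] 0.57 [549.5 201.5  75. ]
[509.38667765 199.75692071 249.79040688] [ 9.85613609e-01 -1.69014091e-01  2.11591390e-04 -7.92613824e-05]
```

View pics/wrist1.png

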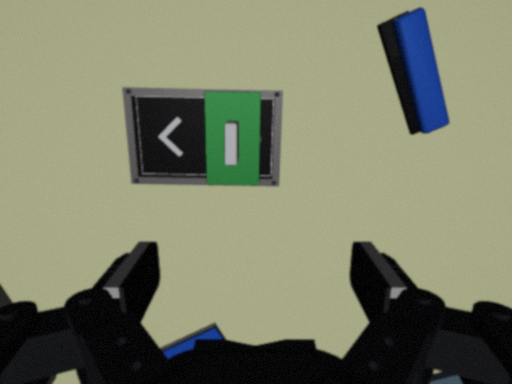

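Close up, the box's rim corners are about (88,124), (90,282), (185,279) and (183,132). The green tab spans columns 205–261 and the fin is at (143,231); the arrow points left.

```bash
python3 - <<'E'
from h import *
f=robot.grab_frame('wrist')
c=np.array([at_z(f,p,55) for p in [(88,124),(90,282),(185,279),(184,132)]])
print(c.round(1),c.mean(0).round(1))
for i in range(4): print(np.linalg.norm(c[i]-c[i-1]).round(1))
d=(c[0]-c[1])+(c[3]-c[2]); print('ang +y deg',np.degrees(np.arctan2(d[1],d[0])))
p=np.array([at_z(f,q,60) for q in [(91,205),(92,261),(186,259),(185,207)]]);print('plate',p.round(1),p.mean(0).round(1))
print('fin top',at_z(f,(143,231),90).round(1))
E
```

```text
[[623.2 296.   55. ]
 [569.4 148.6  55. ]
 [476.8 182.3  55. ]
 [530.8 331.8  55. ]] [550.1 239.7  55. ]
99.1
156.9
98.5
159.0
ang +y deg 70.03492523107144
plate [[593.9 220.6  60. ]
 [574.7 169.1  60. ]
 [484.4 202.7  60. ]
 [503.9 254.7  60. ]] [539.2 211.8  60. ]
fin top [541.1 211.   90. ]
```

```bash
python3 -c "
import cv2
a=cv2.imread('pics/wrist1.png')[75:200,110:300];cv2.imwrite('pics/c1.png',cv2.resize(a,None,fx=4,fy=4,interpolation=3))"
```

```text
(no output)
```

View pics/c1.png

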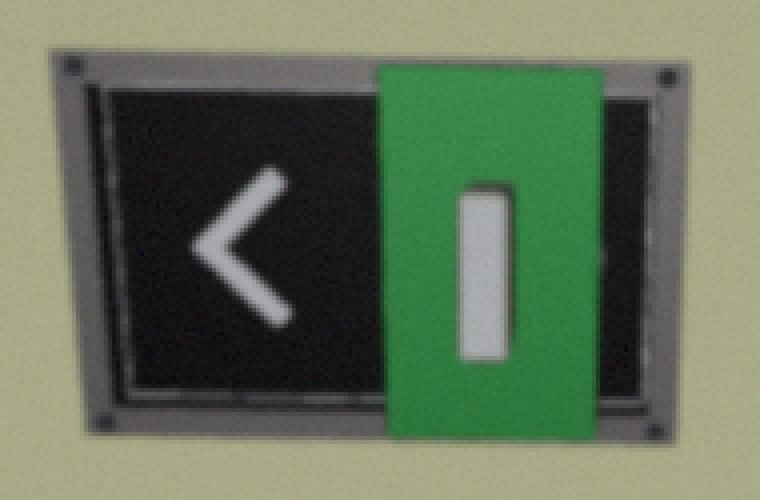

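Request:
play_rows:
  steps:
    - [0, 0, -0.5, 3.1, 1.1, -4, -1]
    - [0, 0, -0.5, 3.1, 1.1, -9, -1]
    - [0, 0, -0.5, 3.1, 1.1, -13, -1]
    - [0, 0, -0.5, 3.1, 1.1, -13, -1]
    - [0, 0, -0.5, 3.1, 1.1, -13, -1]

```text
time_s: 3.72
tool_pos: [541.4, 211.6, 121.1]
orientation: [0.985, -0.173, 0.001, -0.0]
wrist_force: [-0.1, 0.3, 1.2]
gripper_width: 85.3
finger_force: 0.0
```

```bash
python3 - <<'E'
from h import *
f=robot.grab_frame('wrist'); save(f,'wrist2.png')
for r in robot.boxes_of('wrist','door_fin')[:2]: print(r,at_z(f,r['point'],75))
s=robot.sense();print(s['tool_pos'],s['orientation'])
E
```

```text
{'point': [200.4, 257.0], 'conf': 0.74} [548.48786959 206.50601226  75.        ]
[541.97388546 211.67034951 121.94170861] [ 9.84961545e-01 -1.72760164e-01  2.03632266e-03 -7.31053867e-04]
```

View pics/wrist2.png

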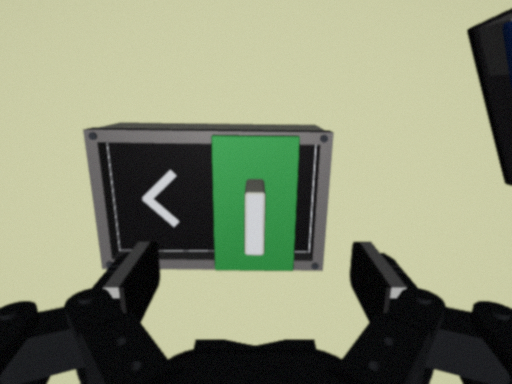

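The fin's top is at about (223,255), centred between the fingers at columns 158 and 351.

```bash
python3 - <<'E'
from h import *
f=robot.grab_frame('wrist')
print('fin top',at_z(f,(223,255),90).round(1))
c=np.array([at_z(f,p,55) for p in [(129,86),(131,332),(270,322),(269,99)]]);print(c.round(1),c.mean(0).round(1))
d=(c[0]-c[1])+(c[3]-c[2]); print(np.degrees(np.arctan2(d[1],d[0])))
E
```

```text
fin top [541.  210.9  90. ]
[[624.7 295.3  55. ]
 [570.2 147.9  55. ]
 [476.2 182.6  55. ]
 [532.1 334.3  55. ]] [550.8 240.   55. ]
69.74801062242742
```

Request:
play_rows:
  grip_force: 25
  steps:
    - [0, 0, 0, 0, 0, -3, -1]
    - [0, 0, 0, 0, 0, -5.4, -1]
    - [0, 0, 0, 0, 0, -5.4, -1]
    - [0, 0, 0, 0, 0, -5.4, 0]
    - [0, 0, 0, 0, 0, -5.4, 0.5]
    - [0, 0, 0, 0, 0, -5.4, 1]
    - [0, 0, 0, 0, 0, -5.4, 1]
    - [0, 0, 0, 0, 0, -5.4, 1]
    - [0, 0, 0, 0, 0, -5.4, 1]

```text
time_s: 5.0
tool_pos: [540.6, 211.5, 66.0]
orientation: [0.985, -0.173, 0.0, -0.0]
wrist_force: [-1.2, -0.1, 5.2]
gripper_width: 11.6
finger_force: 29.3
```

Request:
play_rows:
  steps:
    - [0, 0, 0, 0.34, 0.94, 0, 1]
    - [0, 0, 0, 0.68, 1.88, 0, 1]
    - [0, 0, 0, 1.02, 2.82, 0, 1]
    - [0, 0, 0, 1.37, 3.76, 0, 1]
    - [0, 0, 0, 1.71, 4.7, 0, 1]
    - [0, 0, 0, 2.05, 5.64, 0, 1]
    - [0, 0, 0, 2.2, 6.0, 0, 1]
    - [0, 0, 0, 2.2, 6.0, 0, 1]

```text
time_s: 6.0
tool_pos: [563.2, 271.8, 66.1]
orientation: [0.985, -0.173, 0.001, -0.0]
wrist_force: [1.0, 1.2, 5.8]
gripper_width: 11.3
finger_force: 29.3
```

Moved 64 mm with no stop felt yet; I'll creep on.

Request:
play_rows:
  steps:
    - [0, 0, 0, 0.07, 0.19, 0, 1]
    - [0, 0, 0, 0.1, 0.28, 0, 1]
    - [0, 0, 0, 0.14, 0.38, 0, 1]
    - [0, 0, 0, 0.14, 0.38, 0, 1]
    - [0, 0, 0, 0.14, 0.38, 0, 1]

```text
time_s: 6.62
tool_pos: [563.6, 272.9, 66.0]
orientation: [0.985, -0.173, -0.0, 0.002]
wrist_force: [-2.1, -8.2, 8.7]
gripper_width: 11.4
finger_force: 29.8
```

Request:
play_rows:
  steps:
    - [0, 0, 0, 0, 0, 0, 0]
    - [0, 0, 0, 0, 0, 0, 0]
    - [0, 0, 0, 0, 0, 0, 0]
    - [0, 0, 0, 0, 0, 3, 0]
    - [0, 0, 0, 0, 0, 7, 0]
    - [0, 0, 0, -1.2, -3.3, 7, 1]
    - [0, 0, 0, -2.45, -6.7, 7, 1]
    - [0, 0, 0, -2.45, -6.7, 7, 1]
    - [0, 0, 0, -2.45, -6.7, 7, 1]
    - [0, 0, 0, -2.45, -6.7, 7, 1]

```text
time_s: 7.88
tool_pos: [539.6, 209.1, 135.4]
orientation: [0.985, -0.172, 0.0, -0.0]
wrist_force: [0.6, -0.5, -0.3]
gripper_width: -0.2
finger_force: 0.0
```

```bash
python3 - <<'E'
from h import *
f=robot.grab_frame('wrist'); save(f,'wrist3.png')
for q,z in [('door_fin',75),('door_button_top',52)]:
  for r in robot.boxes_of('wrist',q)[:2]: print(q,r,at_z(f,r['point'],z).round(1))
s=robot.sense();print(s['tool_pos'],s['orientation'])
E
```

```text
door_fin {'point': [192.7, 161.9], 'conf': 0.92} [568.1 262.4  75. ]
door_button_top {'point': [191.5, 258.0], 'conf': 0.73} [540.7 205.1  52. ]
[539.34782981 208.87520524 135.25491212] [ 9.85037626e-01 -1.72339382e-01 -1.14905692e-04 -2.13238777e-05]
```

View pics/wrist3.png

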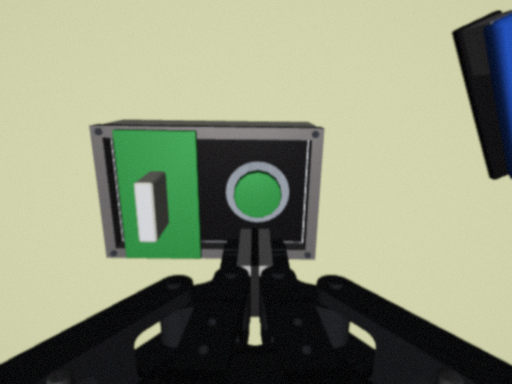

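The tab sits at the far end, its fin at (207,150), and the button is uncovered at (193,258). Next I press it.

Request:
play_rows:
  steps:
    - [0, 0, 0, 0.05, -0.25, -4, 1]
    - [0, 0, 0, 0.05, -0.25, -7, 1]
    - [0, 0, 0, 0.05, -0.25, -7.8, 1]
    - [0, 0, 0, 0.05, -0.25, -8.2, 1]
    - [0, 0, 0, 0.05, -0.25, -8.5, 1]
    - [0, 0, 0, 0.05, -0.25, -8.8, 1]
    - [0, 0, 0, 0.05, -0.25, -9.1, 1]
    - [0, 0, 0, 0.05, -0.25, -9.1, 1]

```text
time_s: 9.02
tool_pos: [540.5, 205.9, 44.9]
orientation: [0.985, -0.173, 0.001, -0.0]
wrist_force: [1.8, -0.2, 2.2]
gripper_width: 0.1
finger_force: 1.1
```

Request:
play_rows:
  steps:
    - [0, 0, 0, 0, 0, -0.1, 1]
    - [0, 0, 0, 0, 0, -0.2, 1]
    - [0, 0, 0, 0, 0, -0.3, 1]
    - [0, 0, 0, 0, 0, -0.3, 1]

```text
time_s: 9.52
tool_pos: [540.6, 205.9, 43.9]
orientation: [0.985, -0.173, 0.001, -0.0]
wrist_force: [-5.0, -0.4, 18.5]
gripper_width: -0.3
finger_force: 9.0
```

The button is at its stop: 43.9 mm with 18 N. Lifting to check.

Request:
play_rows:
  steps:
    - [0, 0, 0, 0, 0, 2, 1]
    - [0, 0, 0, 0, 0, 6, 1]
    - [0, 0, 0, 0, 0, 11, 1]
    - [0, 0, 0, 0, 0, 16, 1]
    - [0, 0, 0, 0, 0, 16, 1]
    - [0, 0, 0, 0, 0, 16, 1]

```text
time_s: 10.28
tool_pos: [539.0, 205.5, 200.7]
orientation: [0.985, -0.173, -0.001, 0.0]
wrist_force: [0.4, 0.2, -0.6]
gripper_width: -0.1
finger_force: 0.0
```

```bash
python3 - <<'E'
from h import *
f=robot.grab_frame('wrist'); save(f,'wrist4.png')
for c in ['wrist','top']:
  g=robot.grab_frame(c)
  for q,z in [('door_fin',75),('door_button_top',44),('stapler_mid',22),('alarm_fin',75)]:
    for r in robot.boxes_of(c,q)[:1]: print(c,q,r,at_z(g,r['point'],z).round(1))
E
```

```text
wrist door_fin {'point': [173.3, 177.2], 'conf': 0.94} [565.6 264.3  75. ]
wrist door_button_top {'point': [170.8, 252.2], 'conf': 0.92} [538.9 206.5  44. ]
wrist stapler_mid {'point': [93.0, 452.0], 'conf': 0.91} [540.3   5.7  22. ]
wrist alarm_fin {'point': [170.0, 250.7], 'conf': 0.29} [547.1 204.7  75. ]
top door_fin {'point': [201.2, 109.9], 'conf': 0.65} [530.1 267.2  75. ]
top stapler_mid {'point': [200.1, 235.6], 'conf': 0.61} [534.8   2.5  22. ]
top alarm_fin {'point': [219.4, 376.6], 'conf': 0.65} [ 481.1 -294.6   75. ]
```

View pics/wrist4.png

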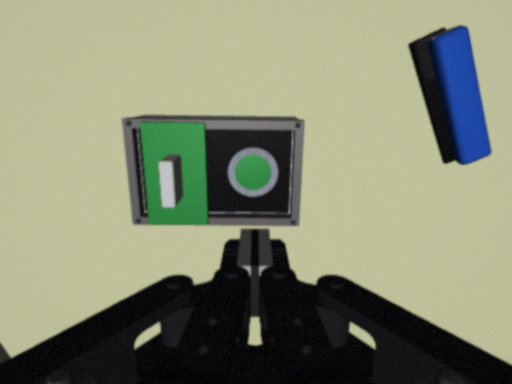

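The tab is open at (182,170), the button sits low in its ring at (172,253), and the stapler and alarm box haven't moved.

```bash
python3 -c "
from bench import robot
print(robot.hand_in())"
```

```text
the job is handed in; nothing more can be done
None
```

I slid the green tab to its stop, pressed the green button fully down and let go, left the alarm box and stapler untouched, and handed the job in at about 10.5 s.

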